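Pack lino blocks upright and clamp the row with the sliding stop

ROBOT

A 7-joint arm with a two-finger parallel gripper is mounted at the origin on a cart in front of the work surface, level with it; the furniture and walls round the work are solid. World frame = base frame: x ahead of the robot, y to its left, z up, the work surface at z = 0. Lengths are in m, angles in rad, forces in N, time in s.
With the tool pointing down it reaches from about 0.4 to 0.875 m from the base axis. Payload 19.3 kg.
Tool frame: the origin (TCP) lies at the very end of the fingers, on their centre line; the grasp point (between the pads) lies 19 mm behind it; z points along the fingers, y is the direction in which the jaws open and shut (so a half turn about z gives the same grasp; the last joint's range is limited). The gripper opens to 85 mm and grips with 20 to 120 N. Pads are 22 mm wide; open, the fingers measure 114 mm over their backs; the gripper's body (76 mm by 85 mm) begins 54 mm behind the grasp point. The pads swing forward as they close: fully open they stand 13 mm farther back than shut.
Start: joints at [1.161, 0.521, -0.036, 1.599, 0.021, 1.021, -0.113], TCP at [0.208, -0.589, 0.231] pointing down, gripper open.
Joint ranges: [-2.91, 2.91], [-0.3, 2.13], [-1.5, 1.42], [0.17, 2.43], [-1.26, 4.41], [0.16, 1.93], [-2.52, 2.52]. Speed limits (rad/s): [1.89, 1.89, 2.39, 2.39, 3.01, 3.01, 3.01].

INTERFACE

Orientations are given as [roll, pitch, yaw] about the fixed x, y, z axes, in that order (R = Rz(yaw) Ry(pitch) Rx(roll)).
In Python, from workcell import bot, grab_frame, calibration, workorder gives the robot as it stands.
- The arm moves only by the tool move_arm, never from a script. Its arguments are lists of equal length, an entry for each row: "jaw": the closure in counts, from 0 (fully open) to 255 (shut); "dp": the shift along the tool's x, y, z in units of 800 mm (1.0 is 800 mm), a list of three; "rotation": the turn, a rotation vector about the tool's x, y, z in units of pi rad (1.0 is pi rad), a list of three. In form: {"jaw": [jaw, ...], "dp": [[dx, dy, dz], ...], "rotation": [[rx, ry, rz], ...]}. A call has 1 to 10 rows; each row shifts and turns the commanded pose from where the row before left it, along the tool's axes as they then stand; what a row does not reach is not made up. A row lasts 1/8 s, in which the tool goes at most 62.5 mm and 10.7 degrees, less where a joint would pass 70% of its speed; a pose out of reach is approached as far as the arm can. A call with a number of a shift or a turn outside -1 to 1 is refused whole. A call with a gripper value outside its range is refused whole. The fingers move at their own pace and stop on an object; "squeeze" is the grip in N (left out, the last holds). Time passes only in rows, so rows that do not move let the fingers close. It gives the time, the measured TCP pose, the force and the opening at its end, in the units of the state.
- bot.observe(): the state, without advancing time (a new reading comes with each control period).
- grab_frame(name): name is "side" or "top"; returns the picture (420x560x3 uint8, blue, green, red); there is no depth.
- calibration(name): a dict with "camera_matrix" (3x3 intrinsics, pixels), "T" (4x4, takes a point from camera to world coordinates). Camera axes: x right, y down, z forward; pixel columns grow to the right and rows downward; lengths in m; the calibration is good to about 2 mm. A picture is of the moment at which its call begins. calibration takes no time and is no camera call.
- workorder.job_done(): hands the job in, once; it reports no verdict.
The state is a dict: "clock": time; "qpos": joint angles; "qd": joint speeds; "joint_efforts": joint torques, N m; "position": TCP position; "tool_rot": TCP orientation; "force": force on the tool from outside, world axes, zero at the start; "moment": the same for the moment, N m; "grip_width": finger opening in m.
Only numpy, scipy, OpenCV 4.12 (cv2) and the standard library are available. Lean on these libraries where they do the work, as an engineer would, in place of code of your own. Each camera call takes 0.05 s, during which the arm holds its last target. There are 200 camera calls.

TASK

Stand the loose green block and the loose brown block upright on edge in the wooden block rack, in one row with the block already there, printing faces across the rack. Then gently slide the end stop up so that all three blocks stand face to face without gaps and stay firmly held when you let go, the sprung pad behind them clearly pressed in. Do not ram the row, and leave the ink tin and the paste pot where they are.

Things in the scene. Friction and masses are not known exactly. Their poses are not given: they have to be found in the camera images.
- rack: Fixed wooden block rack: base board 150 (x) by 370 (y, -205 to +165) by 12 mm. Origin: on its underside, on the table. y runs along the rack, from the stop to the sprung end wall. Two aluminium rails along y, 16 mm high above the floor, leave 116 mm between them. Blocks stand on the floor in between, printing faces square to y.
- rack_floor (a point): On the rack's floor, 12 mm above its origin; axes as the rack's. The end wall is clamped in the +y half at a place that varies and is not reported. It carries a cork-faced pad, 64 mm high, on a spring (about 1.4 N per mm, 9 mm of give, then solid). The pad's free face is 10 to 60 mm beyond the +y face of the block already there: feel for it.
- stop: Wooden sliding end stop: plate 108 wide, 10 thick, 69 mm high. Origin: on the rack floor, middle of the face that meets the blocks; axes as the rack's. Plate and foot lie to -y; foot to 53 mm back, 7 mm high, gussets at x = +-45 mm, 36 mm high. Slides along rack y, from y = -150 mm to +70 mm. Dry friction: about 9 N to move it; it stays where left and can hold about 8 N of spring force.
- stop_push (a point): Centre of the rear face of the blue push plate on the back of the stop (44 mm wide, 36 mm high), 16 mm behind the stop's block face and 42 mm above the rack floor; push here towards +y of the rack, e.g. with closed fingertips. Axes as the rack's.
- rack_block_centre (a point): Centre of the green-faced lino block that stands already in the rack, upright, loose: 60 mm wide, 75 mm high, 20 mm thick. z axis: normal of the printing face; y axis: up as it stands at the start; x axis: along its lower edge. Its mass is about 0.08 kg.
- green_block_centre (a point): Centre of the loose green-faced lino block, standing on edge on the table: 60 mm wide, 75 mm high, 20 mm thick, about 0.08 kg; its centre is 37.5 mm above what it stands on. z axis: normal of the printing face; y axis: up as it stands at the start; x axis: along its lower edge. 
- brown_block_centre (a point): Centre of the loose brown lino block, standing on edge on the table: 95 mm wide, 65 mm high, 20 mm thick, about 0.08 kg; its centre is 32.5 mm above what it stands on. z axis: normal of the printing face; y axis: up as it stands at the start; x axis: along its lower edge. 
- ink_tin: Bystander: red-labelled ink tin, 68 mm across, 51 mm high, origin at the centre of its underside.
- paste_pot: Bystander: red-lidded pot, 58 mm across, 50 mm high, origin at the centre of its underside.

How it is judged:
At the end, for the whole second after the job is handed in: All three blocks stand upright on the rack floor (0.1 rad), square to the rack (0.1 rad), between the rails, at rest, in one gapless row before the stop (centres 5 to 56 mm ahead of its face); the released stop, at rest, presses on the row with over 3 N (angle between rack_block_centre's own z axis and vertical between 1.47 and 1.67 rad and angle between the z axis of each of rack_block_centre, green_block_centre, brown_block_centre and the y axis of rack, either way round below 0.1 rad and y of rack_block_centre in the frame of stop between 0.005 and 0.056 m and x of rack_block_centre in the frame of stop between -0.032 and 0.032 m and z of rack_block_centre in the frame of stop between 0.025 and 0.052 m and linear speed of each of rack_block, green_block, brown_block below 0.02 m/s and angle between green_block_centre's own z axis and vertical between 1.47 and 1.67 rad and y of green_block_centre in the frame of stop between 0.005 and 0.056 m and x of green_block_centre in the frame of stop between -0.032 and 0.032 m and z of green_block_centre in the frame of stop between 0.025 and 0.052 m and angle between brown_block_centre's own z axis and vertical between 1.47 and 1.67 rad and y of brown_block_centre in the frame of stop between 0.005 and 0.056 m and x of brown_block_centre in the frame of stop between -0.032 and 0.032 m and z of brown_block_centre in the frame of stop between 0.025 and 0.052 m and (contact force between stop and rack_block above 3 N or contact force between stop and green_block above 3 N or contact force between stop and brown_block above 3 N) and linear speed of stop below 0.005 m/s); the robot touches nothing.
It fails at once if the row is rammed: the stop presses on a block with more than 22 N (contact force between stop and rack_block above 22 N or contact force between stop and green_block above 22 N or contact force between stop and brown_block above 22 N).
It fails at once if the ink tin or paste pot is pushed more than 20 mm (distance of any of ink_tin, paste_pot from where it was at the start of the episode above 0.02 m).
It also fails if it takes over 72 s, if anything falls off the work surface, if the arm or the gripper's body presses on something with over 40 N, if the wrist force passes 120 N, or if a joint passes its speed limit or range.

## Working session

There is one attempt and no reset: what is moved stays moved. The work goes in short steps, Python scripts to look and compute and a tool call to move; the robot and the scene stay as the last step left them, time stands still between calls to the robot, and variables do not carry over. Pictures are saved under pics/ and viewed, about 8 in all and at most 12, crops included, and the job is handed in when it is done.

Besides the shell and the picture viewer there is one more tool, called after "Call:" as name(argument=value, ...) on one line, values as JSON. move_arm: Moves the arm, as the interface text tells. Shifts and turns lie within -1 to 1; 1 stands for 800 mm of shift or pi rad of turn. Its arguments: {"type":"object","properties":{"jaw":{"type":"array","items":{"type":"number"}},"dp":{"type":"array","items":{"type":"array","items":{"type":"number","minimum":-1,"maximum":1}}},"rotation":{"type":"array","items":{"type":"array","items":{"type":"number","minimum":-1,"maximum":1}}},"squeeze":{"type":"number"}},"required":["jaw","dp","rotation"]}

```bash
mkdir -p pics; python3 - <<'E'
from workcell import bot, grab_frame, calibration
import cv2,numpy as np
print(bot.observe())
for n in("top","side"):
    im=grab_frame(n);cv2.imwrite(f"pics/{n}0.png",cv2.resize(im,(784,588),interpolation=cv2.INTER_CUBIC));cv2.imwrite(f"raw_{n}0.png",im)
    c=calibration(n);print(n,np.round(c["camera_matrix"],1).tolist(),np.round(c["T"],4).tolist())
E
```

```text
{'clock': 0.0, 'qpos': array([ 1.16079987,  0.52203791, -0.03632788,  1.59997993,  0.02120281,
        1.0211258 , -0.11276036]), 'qd': array([ 0.00060003, -0.00070662, -0.00042648,  0.00126994, -0.00082367,
       -0.00075198, -0.001613  ]), 'joint_efforts': array([-2.11150007e-03, -9.27106762e+01,  1.98023379e+00, -3.69931769e+01,
        1.79767970e-02,  8.15098087e-03,  3.36786240e-05]), 'position': array([ 0.2081621 , -0.58895989,  0.2307209 ]), 'tool_rot': array([-3.14042992e+00,  8.58350878e-05,  3.39827553e-01]), 'force': array([-0.50874969, -0.11021497, -0.38198766]), 'moment': array([-0.02040937, -0.00061385,  0.0233154 ]), 'grip_width': 0.08549290831973}
top [[492.1, 0.0, 272.8], [0.0, 492.1, 208.1], [0.0, 0.0, 1.0]] [[-0.0229, -0.9961, 0.085, 0.4845], [-0.9997, 0.0232, 0.0029, -0.2296], [-0.0048, -0.085, -0.9964, 0.9227], [0.0, 0.0, 0.0, 1.0]]
side [[504.0, 0.0, 276.8], [0.0, 504.0, 207.0], [0.0, 0.0, 1.0]] [[0.9986, -0.0417, 0.0322, 0.5173], [-0.0512, -0.6241, 0.7797, -0.9033], [-0.0124, -0.7803, -0.6253, 0.5997], [0.0, 0.0, 0.0, 1.0]]
```

View pics/top0.png

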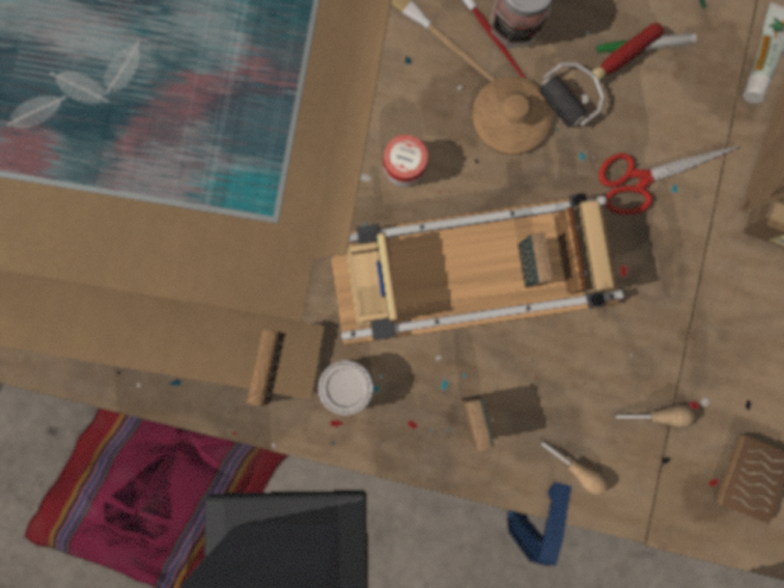

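View pics/side0.png

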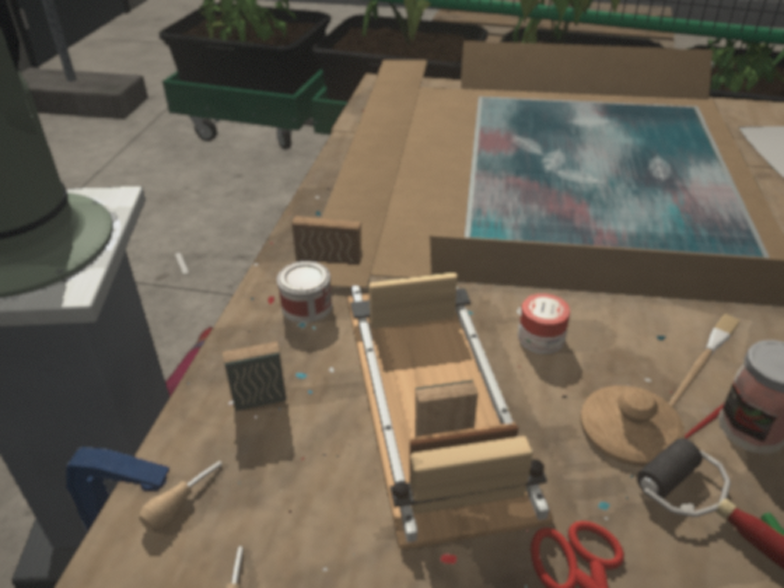

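```bash
cat > h.py <<'E'
import numpy as np, cv2
from workcell import bot, grab_frame, calibration
def p2w(n,u,v,z):
    c=calibration(n);T=np.array(c["T"]);d=T[:3,:3]@np.linalg.inv(c["camera_matrix"])@[u,v,1];o=T[:3,3]
    return o+d*(z-o[2])/d[2]
def w2p(n,P):
    c=calibration(n);T=np.array(c["T"]);q=(np.atleast_2d(P)-T[:3,3])@T[:3,:3]
    q=q@np.array(c["camera_matrix"]).T;return q[:,:2]/q[:,2:]
def grid(im,x0,y0,w,h,s):
    c=cv2.resize(im[y0:y0+h,x0:x0+w],None,fx=s,fy=s,interpolation=cv2.INTER_CUBIC)
    for k in range(0,w,20): cv2.putText(c,str(x0+k),(k*s,9),0,.35,(255,255,0),1);cv2.line(c,(k*s,10),(k*s,16),(255,255,0),1)
    for k in range(0,h,20): cv2.putText(c,str(y0+k),(0,k*s+4),0,.35,(0,255,255),1);cv2.line(c,(24,k*s),(30,k*s),(0,255,255),1)
    return c
E
python3 - <<'E'
from h import *
im=cv2.imread("raw_top0.png")
g=lambda x,y:grid(im,x,y,80,60,5)
cv2.imwrite("pics/q.png",np.vstack([np.hstack([g(160,232),g(320,270)]),np.hstack([g(362,150),g(235,180)])]))
for n,(u,v,z) in dict(rn0=(343,336,.028),rn1=(622,295,.028),rf0=(351,238,.028),rf1=(606,200,.028),tin=(345,387,.051),pot=(405,156,.05),brown=(263,367,.065),green=(478,424,.075),rackb=(540,258,.087),stopL=(377,237,.081),stopR=(393,318,.081)).items(): print(n,p2w("top",u/1.4,v/1.4,z).round(3))
E
```

```text
rn0 [ 0.504 -0.175  0.028]
rn1 [ 0.549 -0.539  0.028]
rf0 [ 0.632 -0.188  0.028]
rf1 [ 0.675 -0.525  0.028]
tin [ 0.439 -0.178  0.051]
pot [ 0.734 -0.261  0.05 ]
brown [ 0.467 -0.078  0.065]
green [ 0.393 -0.34   0.075]
rackb [ 0.592 -0.421  0.087]
stopL [ 0.624 -0.223  0.081]
stopR [ 0.523 -0.24   0.081]
```

View pics/q.png

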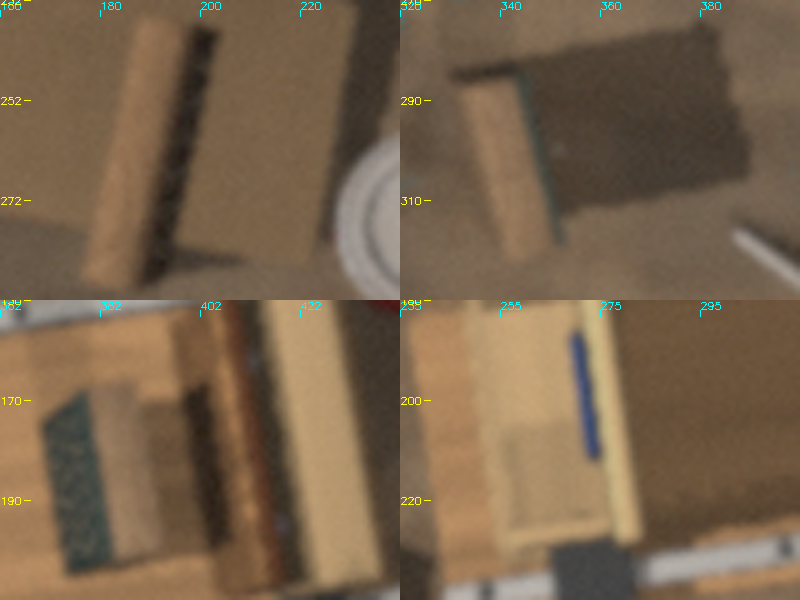

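```bash
python3 - <<'E'
from h import *
def W(pts,z): return np.array([p2w("top",u,v,z)[:2] for u,v in pts])
B=W([(188.6,235.6),(197.6,236.4),(176.4,288),(187,290)],.065)
G=W([(332.4,286),(343.6,285.4),(341.2,322),(351,318.8)],.075)
R=W([(380,167.6),(389,166.6),(384,202.4),(394,200.4)],.087)
for n,Q in zip("BGR",(B,G,R)):
    d=Q[[0,1]].mean(0)-Q[[2,3]].mean(0); print(n,Q.mean(0).round(4),"long dir deg",np.degrees(np.arctan2(d[1],d[0])).round(1),"len",np.linalg.norm(d).round(4),"thick",np.linalg.norm(Q[1]-Q[0]+Q[3]-Q[2])/2)
pad=W([(407,150),(415,206)],.076); st=W([(277,180),(283,228)],.081)
rn=W([(343/1.4,336/1.4),(622/1.4,295/1.4)],.028);rf=W([(351/1.4,238/1.4),(606/1.4,200/1.4)],.028)
for r in(rn,rf):
    d=r[1]-r[0];print("rail deg",np.degrees(np.arctan2(d[1],d[0])),r)
for s in(pad,st):
    d=s[0]-s[1];print(s,np.degrees(np.arctan2(d[1],d[0])))
a=np.radians(-82.9); ey=np.array([np.cos(a),np.sin(a)]);ex=np.array([ey[1],-ey[0]])
print("along/across", *[(n,(np.array(q).mean(0)@ey).round(4),(np.array(q).mean(0)@ex).round(4)) for n,q in dict(R=R,pad=pad,st=st,rn=rn,rf=rf).items()])
E
```

```text
B [ 0.4667 -0.077 ] long dir deg -12.7 len 0.0932 thick 0.01721029165189799
G [ 0.3923 -0.3412] long dir deg 11.3 len 0.0597 thick 0.018159987346988097
R [ 0.5923 -0.423 ] long dir deg 5.0 len 0.0595 thick 0.016472345446905422
rail deg -82.97035264553743 [[ 0.50393246 -0.17533841]
 [ 0.54879637 -0.53916911]]
rail deg -82.79242503327855 [[ 0.63203552 -0.18816275]
 [ 0.67459934 -0.52473228]]
[[ 0.65285677 -0.46330123]
 [ 0.55466973 -0.47256934]] 5.39231022336718
[[ 0.60479397 -0.23562466]
 [ 0.52176759 -0.24392703]] 5.7104072678451026
along/across ('R', np.float64(0.4929), np.float64(-0.5355)) ('pad', np.float64(0.539), np.float64(-0.5413)) ('st', np.float64(0.3076), np.float64(-0.5293)) ('rn', np.float64(0.4196), np.float64(-0.4782)) ('rf', np.float64(0.4345), np.float64(-0.6043))
```

```bash
cat >> h.py <<'E'
from scipy.spatial.transform import Rotation as Ro
a=np.radians(-82.9); EY=np.array([np.cos(a),np.sin(a)]);EX=np.array([EY[1],-EY[0]])
def rk(al,ac=-.540): return EY*al+EX*ac
def plan(*wps):
    s=bot.observe(); p=np.array(s["position"]); R=Ro.from_euler("xyz",s["tool_rot"])
    print("t",s["clock"],"p",p.round(4),"rpy",np.round(s["tool_rot"],3),"F",np.round(s["force"],1),"w",s["grip_width"])
    for x,y,z,yaw in wps:
        Rt=Ro.from_euler("xyz",[np.pi,0,np.radians(yaw)]); rv=(R.inv()*Rt).as_rotvec()/np.pi
        d=Rt.inv().apply(np.array([x,y,z])-p); print("turn",rv.round(4),"rows>=%.1f"%(np.linalg.norm(rv)*180/10.7),"then shift",(d/.8).round(4),"mm",(d*1e3).round(0),"rows>=%.1f"%(np.linalg.norm(d)/.0625))
        p=np.array([x,y,z]);R=Rt
E
python3 - <<'E'
from h import *
print(rk(.443),rk(.388))
plan((.3923,-.3412,.16,11.3),(.3923,-.3412,.031,11.3))
E
```

```text
[ 0.5906147  -0.37285825] [ 0.58381662 -0.31827999]
t 0.1 p [ 0.2082 -0.589   0.2308] rpy [-3.141  0.     0.34 ] F [-0.7 -0.2 -0.3] w 0.08520220583580415
turn [-0.0003  0.      0.0454] rows>=0.8 then shift [ 0.2864 -0.2586  0.0885] mm [ 229. -207.   71.] rows>=5.1
turn [0. 0. 0.] rows>=0.0 then shift [ 0.     -0.      0.1612] mm [  0.  -0. 129.] rows>=2.1
```

Call:
move_arm(jaw=[100, 100, 100, 100, 100, 100, 100, 100, 100, 100], dp=[[0, 0, 0], [0.0358, -0.0323, 0.011], [0.0358, -0.0323, 0.011], [0.0358, -0.0323, 0.011], [0.0358, -0.0323, 0.011], [0.0358, -0.0323, 0.011], [0.0358, -0.0323, 0.011], [0.0358, -0.0323, 0.011], [0.0358, -0.0323, 0.011], [0, 0, 0]], rotation=[[0, 0, 0.0454], [0, 0, 0], [0, 0, 0], [0, 0, 0], [0, 0, 0], [0, 0, 0], [0, 0, 0], [0, 0, 0], [0, 0, 0], [0, 0, 0]], squeeze=30)

```text
clock: 1.35
position: [0.394, -0.3391, 0.1602]
tool_rot: [-3.14, 0.0, 0.201]
force: [-0.1, -0.5, 0.7]
grip_width: 0.052
```

```bash
python3 - <<'E'
from h import *
plan((.3923,-.3412,.031,11.3))
cv2.imwrite("pics/top1.png",cv2.resize(grab_frame("side")[160:340,80:320],None,fx=3,fy=3,interpolation=cv2.INTER_CUBIC))
E
```

```text
t 1.35 p [ 0.394  -0.3391  0.1602] rpy [-3.14   0.     0.201] F [-0.1 -0.5  0.7] w 0.05203767955530763
turn [-0.0005  0.0001  0.0013] rows>=0.0 then shift [-0.0026  0.0022  0.1615] mm [ -2.   2. 129.] rows>=2.1
```

View pics/top1.png

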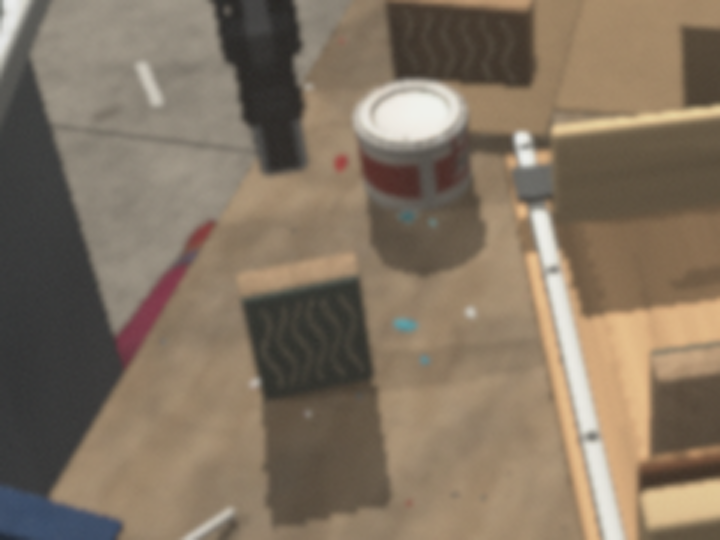

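Call:
move_arm(jaw=[100, 100, 100, 100, 100, 100, 255, 255, 255, 255], dp=[[-0.0026, 0.0022, 0.03], [0, 0, 0.04], [0, 0, 0.04], [0, 0, 0.033], [0, 0, 0.0185], [0, 0, 0], [0, 0, 0], [0, 0, 0], [0, 0, 0], [0, 0, 0]], rotation=[[0, 0, 0], [0, 0, 0], [0, 0, 0], [0, 0, 0], [0, 0, 0], [0, 0, 0], [0, 0, 0], [0, 0, 0], [0, 0, 0], [0, 0, 0]])

```text
clock: 2.65
position: [0.3912, -0.3442, 0.0327]
tool_rot: [3.14, -0.001, 0.197]
force: [-1.2, 0.1, 7.9]
grip_width: 0.02
```

```bash
python3 - <<'E'
from h import *
print(p2w("side",180,251.7,.075))
g=rk(.443)
plan((.3923,-.3412,.17,11.3),(*g,.17,6.5),(*g,.045,6.5))
E
```

```text
[ 0.39351719 -0.34675937  0.075     ]
t 2.65 p [ 0.3912 -0.3442  0.0327] rpy [ 3.14e+00 -1.00e-03  1.97e-01] F [-1.2  0.1  7.9] w 0.019986705649639263
turn [ 0.0004 -0.0003 -0.0001] rows>=0.0 then shift [ 0.0021 -0.0035 -0.1717] mm [   2.   -3. -137.] rows>=2.2
turn [ 0.     -0.      0.0267] rows>=0.4 then shift [0.2418 0.0674 0.    ] mm [193.  54.   0.] rows>=3.2
turn [0. 0. 0.] rows>=0.0 then shift [ 0.     -0.      0.1562] mm [  0.  -0. 125.] rows>=2.0
```

Call:
move_arm(jaw=[255, 255, 255, 255, 255, 255, 255, 255, 255, 255], dp=[[0, 0, -0.02], [0, 0, -0.05], [0, 0, -0.055], [0, 0, -0.045], [0.03, 0.005, 0], [0.05, 0.0146, 0], [0.05, 0.0146, 0], [0.05, 0.0146, 0], [0.04, 0.0146, 0], [0.0228, 0.002, 0]], rotation=[[0, 0, 0], [0, 0, 0], [0, 0, 0], [0, 0, 0], [0, 0, 0.0267], [0, 0, 0], [0, 0, 0], [0, 0, 0], [0, 0, 0], [0, 0, 0]])

```text
clock: 3.9
position: [0.591, -0.3718, 0.1688]
tool_rot: [3.141, -0.001, 0.114]
force: [0.8, 0.2, -1.2]
grip_width: 0.0199
```

Call:
move_arm(jaw=[255, 255], dp=[[0, 0, 0], [0, 0, 0]], rotation=[[0, 0, 0], [0, 0, 0]])

```text
clock: 4.15
position: [0.5889, -0.372, 0.1684]
tool_rot: [3.141, 0.0, 0.113]
force: [-0.5, 0.3, -0.7]
grip_width: 0.0198
```

```bash
python3 - <<'E'
from h import *
g=rk(.443)
plan((*g,.0455,6.5))
cv2.imwrite("pics/side2.png",cv2.resize(grab_frame("side")[120:400,200:420],None,fx=2.1,fy=2.1,interpolation=cv2.INTER_CUBIC))
E
```

```text
t 4.15 p [ 0.5889 -0.372   0.1684] rpy [3.141 0.    0.113] F [-0.5  0.3 -0.7] w 0.019847526160651597
turn [ 0.0001  0.0001 -0.0002] rows>=0.0 then shift [0.002  0.0014 0.1536] mm [  2.   1. 123.] rows>=2.0
```

View pics/side2.png

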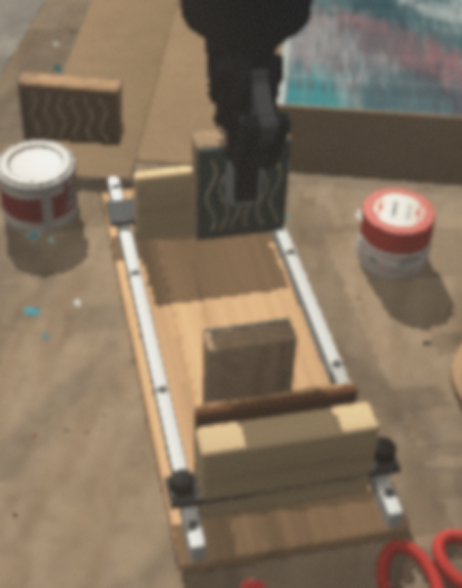

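Call:
move_arm(jaw=[255, 255, 255, 255, 255, 255, 255, 255, 255], dp=[[0.002, 0.0014, 0.03], [0, 0, 0.04], [0, 0, 0.04], [0, 0, 0.025], [0, 0, 0.01], [0, 0, 0.003], [0, 0, 0.003], [0, 0, 0.0025], [0, 0, 0]], rotation=[[0, 0, 0], [0, 0, 0], [0, 0, 0], [0, 0, 0], [0, 0, 0], [0, 0, 0], [0, 0, 0], [0, 0, 0], [0, 0, 0]])

```text
clock: 5.32
position: [0.5915, -0.3727, 0.0451]
tool_rot: [3.141, -0.0, 0.113]
force: [-0.8, -0.6, -0.4]
grip_width: 0.0198
```

Call:
move_arm(jaw=[255, 255, 255], dp=[[0, 0, 0.0008], [0, 0, 0.0008], [0, 0, 0]], rotation=[[0, 0, 0], [0, 0, 0], [0, 0, 0]])

```text
clock: 5.7
position: [0.5916, -0.3729, 0.0447]
tool_rot: [3.141, -0.0, 0.113]
force: [-4.5, 3.1, 12.3]
grip_width: 0.0199
```

Contact. Release to about 40 mm and lift.

Call:
move_arm(jaw=[140, 140, 140, 140, 140, 140, 140, 140, 140], dp=[[0, 0, 0], [0, 0, 0], [0, 0, 0], [0, 0, 0], [0, 0, -0.015], [0, 0, -0.03], [0, 0, -0.05], [0, 0, -0.06], [0, 0, 0]], rotation=[[0, 0, 0], [0, 0, 0], [0, 0, 0], [0, 0, 0], [0, 0, 0], [0, 0, 0], [0, 0, 0], [0, 0, 0], [0, 0, 0]])

```text
clock: 6.82
position: [0.5929, -0.3739, 0.1724]
tool_rot: [3.138, -0.005, 0.113]
force: [-0.3, 0.3, -0.5]
grip_width: 0.0386
```

```bash
python3 - <<'E'
from h import *
b=(.4667,-.077)
plan((*b,.165,-12.7),(*b,.026,-12.7))
E
```

```text
t 6.825 p [ 0.5929 -0.3739  0.1724] rpy [ 3.138 -0.005  0.113] F [-0.3  0.3 -0.5] w 0.03864241128582279
turn [ 0.0009 -0.0018  0.1065] rows>=1.8 then shift [-0.2355 -0.3273  0.0092] mm [-188. -262.    7.] rows>=5.2
turn [0. 0. 0.] rows>=0.0 then shift [ 0.     -0.      0.1738] mm [  0.  -0. 139.] rows>=2.2
```

Call:
move_arm(jaw=[100, 100, 100, 100, 100, 100, 100, 100, 100, 100], dp=[[0, 0, 0], [0, 0, 0], [-0.0335, -0.0467, 0.0013], [-0.0336, -0.0467, 0.0013], [-0.0336, -0.0468, 0.0013], [-0.0337, -0.0468, 0.0013], [-0.0337, -0.0468, 0.0013], [-0.0337, -0.0468, 0.0013], [-0.0337, -0.0467, 0.0013], [0, 0, 0]], rotation=[[0, 0, 0.05], [0, 0, 0.0565], [0, 0, 0], [0, 0, 0], [0, 0, 0], [0, 0, 0], [0, 0, 0], [0, 0, 0], [0, 0, 0], [0, 0, 0]])

```text
clock: 8.07
position: [0.464, -0.0732, 0.1604]
tool_rot: [-3.141, 0.001, -0.217]
force: [-0.2, -0.8, 1.1]
grip_width: 0.0517
```

```bash
python3 - <<'E'
from h import *
b=(.4667,-.077)
plan((*b,.026,-12.7))
E
```

```text
t 8.075 p [ 0.464  -0.0732  0.1604] rpy [-3.141e+00  1.000e-03 -2.170e-01] F [-0.2 -0.8  1.1] w 0.05169961981911586
turn [-0.0002  0.0003  0.0014] rows>=0.0 then shift [0.0044 0.0039 0.168 ] mm [  3.   3. 134.] rows>=2.2
```

Call:
move_arm(jaw=[100, 100, 100, 100, 100, 100, 255, 255, 255, 255], dp=[[0.0015, 0.0015, 0.03], [0, 0, 0.04], [0, 0, 0.04], [0, 0, 0.037], [0, 0, 0.02], [0, 0, 0], [0, 0, 0], [0, 0, 0], [0, 0, 0], [0, 0, 0]], rotation=[[0, 0, 0], [0, 0, 0], [0, 0, 0], [0, 0, 0], [0, 0, 0], [0, 0, 0], [0, 0, 0], [0, 0, 0], [0, 0, 0], [0, 0, 0]])

```text
clock: 9.32
position: [0.4666, -0.0774, 0.0277]
tool_rot: [-3.141, -0.002, -0.221]
force: [-0.6, -0.0, 6.7]
grip_width: 0.0199
```

```bash
python3 - <<'E'
from h import *
g=rk(.383)
p=bot.observe()["position"]
plan((p[0],p[1],.17,-12.7),(*g,.17,6.5))
E
```

```text
t 9.325 p [ 0.4666 -0.0774  0.0277] rpy [-3.141e+00 -2.000e-03 -2.210e-01] F [-0.6 -0.   6.7] w 0.01987514074797172
turn [-0.0001 -0.0005  0.0001] rows>=0.0 then shift [ 0.      0.     -0.1779] mm [   0.    0. -142.] rows>=2.3
turn [ 0.      0.     -0.1067] rows>=1.8 then shift [0.1114 0.3095 0.    ] mm [ 89. 248.   0.] rows>=4.2
```

Call:
move_arm(jaw=[255, 255, 255, 255, 255, 255], dp=[[0, 0, -0.02], [0, 0, -0.05], [0, 0, -0.055], [0, 0, -0.053], [0, 0, 0], [0, 0, 0]], rotation=[[0, 0, 0], [0, 0, 0], [0, 0, 0], [0, 0, 0], [0, 0, -0.05], [0, 0, -0.0567]])

```text
clock: 10.07
position: [0.4662, -0.0774, 0.171]
tool_rot: [3.141, -0.002, 0.119]
force: [0.6, -0.6, -1.2]
grip_width: 0.0199
```

Call:
move_arm(jaw=[255, 255, 255, 255, 255, 255, 255, 255, 255], dp=[[0.01, 0.025, 0], [0.0169, 0.0474, 0], [0.0169, 0.0474, 0], [0.0169, 0.0474, 0], [0.0169, 0.0474, 0], [0.0169, 0.0474, 0], [0.0169, 0.0475, 0], [0, 0, 0], [0, 0, 0]], rotation=[[0, 0, 0], [0, 0, 0], [0, 0, 0], [0, 0, 0], [0, 0, 0], [0, 0, 0], [0, 0, 0], [0, 0, 0], [0, 0, 0]])

```text
clock: 11.2
position: [0.5824, -0.3127, 0.17]
tool_rot: [-3.141, -0.0, 0.114]
force: [-0.0, 0.7, -1.4]
grip_width: 0.0195
```

```bash
python3 - <<'E'
from h import *
plan((*rk(.383),.041,6.5))
cv2.imwrite("pics/side3.png",cv2.resize(grab_frame("side")[120:400,200:420],None,fx=2.1,fy=2.1,interpolation=cv2.INTER_CUBIC))
E
```

```text
t 11.2 p [ 0.5824 -0.3127  0.17  ] rpy [-3.141 -0.     0.114] F [-0.   0.7 -1.4] w 0.019513867371595668
turn [-0.0001 -0.      0.0002] rows>=0.0 then shift [0.0009 0.0009 0.1612] mm [  1.   1. 129.] rows>=2.1
```

View pics/side3.png

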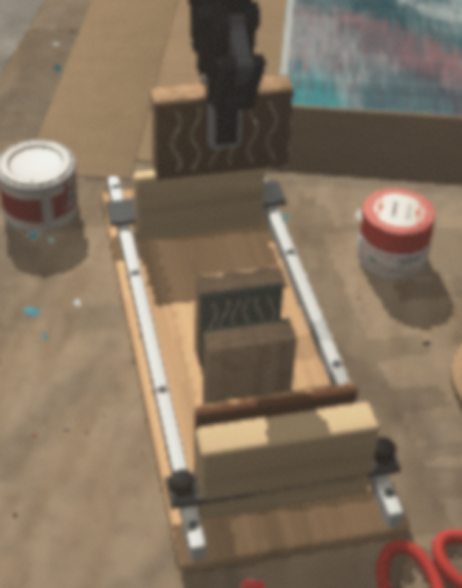

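Call:
move_arm(jaw=[255, 255, 255, 255, 255, 255, 255, 255, 255, 255], dp=[[0.0009, 0.0009, 0.03], [0, 0, 0.04], [0, 0, 0.04], [0, 0, 0.03], [0, 0, 0.012], [0, 0, 0.005], [0, 0, 0.003], [0, 0, 0.001], [0, 0, 0.001], [0, 0, 0]], rotation=[[0, 0, 0], [0, 0, 0], [0, 0, 0], [0, 0, 0], [0, 0, 0], [0, 0, 0], [0, 0, 0], [0, 0, 0], [0, 0, 0], [0, 0, 0]])

```text
clock: 12.5
position: [0.5836, -0.314, 0.0398]
tool_rot: [3.141, -0.0, 0.114]
force: [-0.5, -0.8, 1.6]
grip_width: 0.0197
```

Call:
move_arm(jaw=[255, 140, 140, 140, 140, 140, 140, 140, 140, 140], dp=[[0, 0, 0.0006], [0, 0, 0], [0, 0, 0], [0, 0, 0], [0, 0, 0], [0, 0, -0.015], [0, 0, -0.03], [0, 0, -0.05], [0, 0, -0.06], [0, 0, 0]], rotation=[[0, 0, 0], [0, 0, 0], [0, 0, 0], [0, 0, 0], [0, 0, 0], [0, 0, 0], [0, 0, 0], [0, 0, 0], [0, 0, 0], [0, 0, 0]])

```text
clock: 13.75
position: [0.5852, -0.3148, 0.1678]
tool_rot: [3.138, -0.006, 0.114]
force: [-0.1, -0.1, -1.0]
grip_width: 0.0382
```

```bash
python3 - <<'E'
from h import *
im=grab_frame("top");cv2.imwrite("raw_top4.png",im)
plan((*rk(.252),.165,6.8),(*rk(.252),.047,6.8))
E
```

```text
t 13.8 p [ 0.5842 -0.3143  0.1655] rpy [ 3.14e+00 -3.00e-03  1.14e-01] F [ 1.2 -0.9 -0.1] w 0.0385215964275872
turn [ 0.0006 -0.001  -0.0016] rows>=0.0 then shift [-0.002  -0.1651  0.0006] mm [  -2. -132.    0.] rows>=2.1
turn [0. 0. 0.] rows>=0.0 then shift [ 0.     -0.      0.1475] mm [  0.  -0. 118.] rows>=1.9
```

Call:
move_arm(jaw=[255, 255, 255, 255, 255, 255, 255, 255, 255, 255], dp=[[-0.002, -0.035, 0], [0, -0.05, 0], [0, -0.05, 0], [0, -0.03, 0], [0, 0, 0.02], [0, 0, 0.04], [0, 0, 0.045], [0, 0, 0.03], [0, 0, 0.0125], [0, 0, 0]], rotation=[[0, 0, -0.0016], [0, 0, 0], [0, 0, 0], [0, 0, 0], [0, 0, 0], [0, 0, 0], [0, 0, 0], [0, 0, 0], [0, 0, 0], [0, 0, 0]])

```text
clock: 15.05
position: [0.566, -0.1834, 0.0444]
tool_rot: [-3.141, 0.001, 0.118]
force: [0.2, -1.0, -0.1]
grip_width: -0.0002
```

```bash
python3 - <<'E'
from h import *
s=bot.observe();print((s["position"][:2]@EY).round(4),(s["position"][:2]@EX).round(4),s["position"],s["force"].round(1),s["grip_width"])
t=cv2.resize(grab_frame("top")[120:260,230:450],None,fx=3,fy=3,interpolation=cv2.INTER_CUBIC)
cv2.imwrite("pics/t5.png",t)
E
```

```text
0.2519 -0.539 [ 0.56596008 -0.18336282  0.04443214] [ 0.2 -1.  -0.1] -0.00022347995102876746
```

View pics/t5.png

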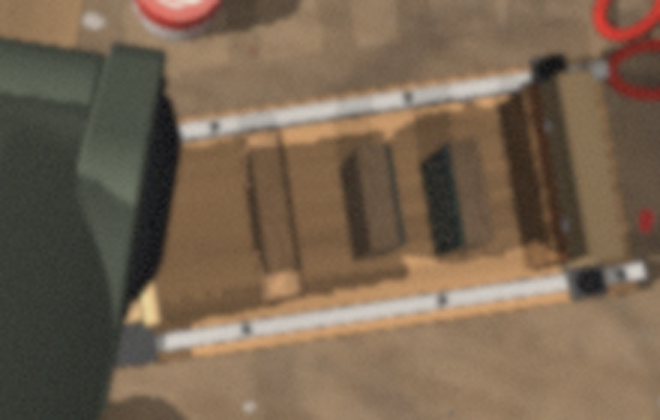

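Call:
move_arm(jaw=[255, 255, 255, 255, 255, 255, 255, 255, 255, 255], dp=[[0, 0.006, 0], [0, 0.006, 0], [0, 0.006, 0], [0, 0.004, 0], [0, 0.003, 0], [0, 0.003, 0], [0, 0.003, 0], [0, 0.003, 0], [0, 0.003, 0], [0, 0.003, 0]], rotation=[[0, 0, 0], [0, 0, 0], [0, 0, 0], [0, 0, 0], [0, 0, 0], [0, 0, 0], [0, 0, 0], [0, 0, 0], [0, 0, 0], [0, 0, 0]])

```text
clock: 16.35
position: [0.5701, -0.2133, 0.045]
tool_rot: [-3.14, 0.001, 0.12]
force: [-3.1, 9.2, 4.7]
grip_width: 0.0001
```

Call:
move_arm(jaw=[255, 255, 255, 255, 255, 255, 255, 255, 255, 255], dp=[[0, 0.004, 0], [0, 0.006, 0], [0, 0.006, 0], [0, 0.006, 0], [0, 0.006, 0], [0, 0.006, 0], [0, 0.006, 0], [0, 0.006, 0], [0, 0.005, 0], [0, 0.004, 0]], rotation=[[0, 0, 0], [0, 0, 0], [0, 0, 0], [0, 0, 0], [0, 0, 0], [0, 0, 0], [0, 0, 0], [0, 0, 0], [0, 0, 0], [0, 0, 0]])

```text
clock: 17.6
position: [0.5755, -0.257, 0.045]
tool_rot: [-3.14, 0.0, 0.12]
force: [-0.8, 9.0, 5.0]
grip_width: 0.0002
```

Call:
move_arm(jaw=[255, 255, 255, 255, 255, 255, 255, 255, 255, 255], dp=[[0, 0.003, 0], [0, 0.003, 0], [0, 0.003, 0], [0, 0.003, 0], [0, 0.003, 0], [0, 0.003, 0], [0, 0.003, 0], [0, 0.003, 0], [0, 0.003, 0], [0, 0.003, 0]], rotation=[[0, 0, 0], [0, 0, 0], [0, 0, 0], [0, 0, 0], [0, 0, 0], [0, 0, 0], [0, 0, 0], [0, 0, 0], [0, 0, 0], [0, 0, 0]])

```text
clock: 18.85
position: [0.5785, -0.2805, 0.045]
tool_rot: [-3.139, 0.0, 0.12]
force: [-1.0, 9.4, 3.9]
grip_width: 0.0003
```

Call:
move_arm(jaw=[255, 255, 255, 255, 255, 255, 255, 255, 255, 255], dp=[[0, 0.003, 0], [0, 0.003, 0], [0, 0.003, 0], [0, 0.003, 0], [0, 0.003, 0], [0, 0.003, 0], [0, 0.003, 0], [0, 0.003, 0], [0, 0.003, 0], [0, 0.003, 0]], rotation=[[0, 0, 0], [0, 0, 0], [0, 0, 0], [0, 0, 0], [0, 0, 0], [0, 0, 0], [0, 0, 0], [0, 0, 0], [0, 0, 0], [0, 0, 0]])

```text
clock: 20.1
position: [0.5815, -0.3043, 0.045]
tool_rot: [-3.139, -0.0, 0.12]
force: [-0.2, 8.7, 4.4]
grip_width: -0.0
```

```bash
python3 - <<'E'
from h import *
s=bot.observe();print((s["position"][:2]@EY).round(4),(s["position"][:2]@EX).round(4),s["position"],s["force"].round(1),s["moment"].round(2))
cv2.imwrite("pics/s6.png",cv2.resize(grab_frame("side")[180:400,240:420],None,fx=2.7,fy=2.7,interpolation=cv2.INTER_CUBIC))
E
```

```text
0.3739 -0.5394 [ 0.58147425 -0.30431415  0.04503866] [-0.2  8.7  4.4] [1.88 0.12 0.05]
```

View pics/s6.png

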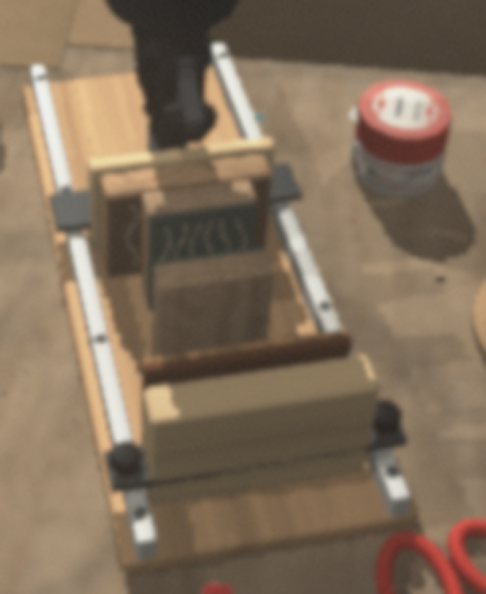

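Call:
move_arm(jaw=[255, 255, 255, 255, 255, 255, 255, 255, 255, 255], dp=[[0, 0.0035, 0], [0, 0.0035, 0], [0, 0.0035, 0], [0, 0.0035, 0], [0, 0.0035, 0], [0, 0.0035, 0], [0, 0.0035, 0], [0, 0.0035, 0], [0, 0.0035, 0], [0, 0.0035, 0]], rotation=[[0, 0, 0], [0, 0, 0], [0, 0, 0], [0, 0, 0], [0, 0, 0], [0, 0, 0], [0, 0, 0], [0, 0, 0], [0, 0, 0], [0, 0, 0]])

```text
clock: 21.4
position: [0.5849, -0.332, 0.0451]
tool_rot: [-3.139, -0.0, 0.12]
force: [0.2, 9.8, 4.7]
grip_width: -0.0005
```

Call:
move_arm(jaw=[255, 255, 255, 255, 255, 255, 255, 255, 255, 255], dp=[[0, 0.0035, 0], [0, 0.0035, 0], [0, 0.0035, 0], [0, 0.0035, 0], [0, 0.0035, 0], [0, 0.0035, 0], [0, 0.0025, 0], [0, 0.0025, 0], [0, 0.0025, 0], [0, 0.0025, 0]], rotation=[[0, 0, 0], [0, 0, 0], [0, 0, 0], [0, 0, 0], [0, 0, 0], [0, 0, 0], [0, 0, 0], [0, 0, 0], [0, 0, 0], [0, 0, 0]])

```text
clock: 22.65
position: [0.588, -0.3563, 0.0451]
tool_rot: [-3.139, -0.0, 0.12]
force: [-0.5, 10.2, 4.8]
grip_width: 0.0
```

Call:
move_arm(jaw=[255, 255, 255, 255, 255], dp=[[0, 0.0015, 0], [0, 0.0015, 0], [0, 0.0015, 0], [0, 0.0015, 0], [0, 0.0015, 0]], rotation=[[0, 0, 0], [0, 0, 0], [0, 0, 0], [0, 0, 0], [0, 0, 0]])

```text
clock: 23.28
position: [0.5887, -0.3624, 0.0451]
tool_rot: [-3.139, -0.0, 0.12]
force: [-0.3, 10.9, 3.9]
grip_width: 0.0002
```

Call:
move_arm(jaw=[255, 255, 255, 255, 255, 255, 255, 255], dp=[[0, 0.0013, 0], [0, 0.0013, 0], [0, 0.0013, 0], [0, 0.0013, 0], [0, 0.0013, 0], [0, 0.0013, 0], [0, 0.0013, 0], [0, 0.0013, 0]], rotation=[[0, 0, 0], [0, 0, 0], [0, 0, 0], [0, 0, 0], [0, 0, 0], [0, 0, 0], [0, 0, 0], [0, 0, 0]])

```text
clock: 24.28
position: [0.5898, -0.3705, 0.0451]
tool_rot: [-3.139, -0.001, 0.12]
force: [0.8, 11.0, 5.0]
grip_width: -0.0001
```

Call:
move_arm(jaw=[255, 255, 255, 255], dp=[[0, 0.0013, 0], [0, 0.0013, 0], [0, 0.0013, 0], [0, 0.0013, 0]], rotation=[[0, 0, 0], [0, 0, 0], [0, 0, 0], [0, 0, 0]])

```text
clock: 24.78
position: [0.5903, -0.3747, 0.0451]
tool_rot: [-3.139, -0.001, 0.12]
force: [0.6, 10.3, 5.2]
grip_width: 0.0002
```

Along ≈ 0.445 m; the pad contact should be close.

Call:
move_arm(jaw=[255, 255, 255], dp=[[0, 0.0012, 0], [0, 0.0012, 0], [0, 0.0012, 0]], rotation=[[0, 0, 0], [0, 0, 0], [0, 0, 0]])

```text
clock: 25.15
position: [0.5906, -0.3772, 0.045]
tool_rot: [-3.139, -0.0, 0.121]
force: [-0.7, 14.1, 6.6]
grip_width: -0.0002
```

Call:
move_arm(jaw=[255, 255], dp=[[0, 0.0012, 0], [0, 0.0012, 0]], rotation=[[0, 0, 0], [0, 0, 0]])

```text
clock: 25.4
position: [0.5908, -0.3787, 0.045]
tool_rot: [-3.138, -0.0, 0.121]
force: [-1.6, 15.7, 9.1]
grip_width: -0.0001
```

Call:
move_arm(jaw=[255, 255, 255], dp=[[0, 0.0011, 0], [0, 0, 0], [0, 0, 0]], rotation=[[0, 0, 0], [0, 0, 0], [0, 0, 0]])

```text
clock: 25.78
position: [0.5909, -0.3794, 0.045]
tool_rot: [-3.138, -0.0, 0.121]
force: [-1.0, 15.6, 7.7]
grip_width: -0.0
```

Call:
move_arm(jaw=[255, 255, 255, 255], dp=[[0, 0.0007, 0], [0, 0, 0], [0, 0, 0], [0, 0, 0]], rotation=[[0, 0, 0], [0, 0, 0], [0, 0, 0], [0, 0, 0]])

```text
clock: 26.28
position: [0.5909, -0.3797, 0.045]
tool_rot: [-3.137, 0.0, 0.121]
force: [-2.3, 17.1, 10.2]
grip_width: -0.0003
```

Call:
move_arm(jaw=[255, 255, 255, 255, 255, 255, 255, 255, 255, 255], dp=[[0, -0.001, 0], [0, -0.001, 0], [0, -0.002, 0], [0, -0.004, 0], [0, -0.01, 0], [0, -0.02, -0.02], [0, -0.01, -0.05], [0, 0, -0.05], [0, -0.05, -0.05], [0, -0.05, 0]], rotation=[[0, 0, 0], [0, 0, 0], [0, 0, 0], [0, 0, 0], [0, 0, 0], [0, 0, 0], [0, 0, 0], [0, 0, 0], [0, 0, 0], [0, 0, 0]])

```text
clock: 27.52
position: [0.5773, -0.2642, 0.1853]
tool_rot: [3.139, -0.005, 0.119]
force: [0.7, 0.3, -1.3]
grip_width: -0.0002
```

Call:
move_arm(jaw=[255, 255, 255, 255, 255], dp=[[0, -0.06, 0], [0, -0.06, 0], [0, -0.06, 0], [0, -0.05, 0], [0, 0, 0]], rotation=[[0, 0, 0], [0, 0, 0], [0, 0, 0], [0, 0, 0], [0, 0, 0]])

```text
clock: 28.15
position: [0.5541, -0.0787, 0.1823]
tool_rot: [-3.141, -0.001, 0.124]
force: [-0.8, -1.0, -0.3]
grip_width: 0.0004
```

```bash
python3 - <<'E'
from h import *
A=grab_frame("top");B=grab_frame("side");cv2.imwrite("raw_top7.png",A)
a_=grid(A,340,130,110,100,4)[:400,:400]; b_=cv2.resize(B[240:380,260:400],(400,400),interpolation=cv2.INTER_CUBIC)
cv2.imwrite("pics/f7.png",np.hstack([a_,b_])); print(bot.observe()["position"])
E
```

```text
[ 0.55430317 -0.08235568  0.18195243]
```

View pics/f7.png

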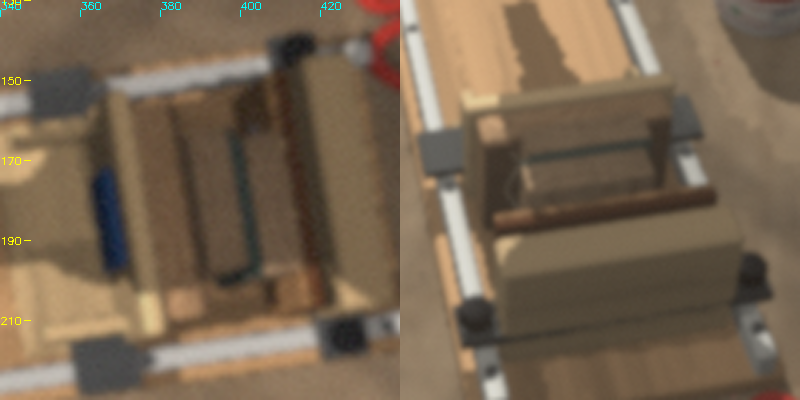

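```bash
python3 - <<'E'
from h import *
a=cv2.imread("raw_top0.png");b=cv2.imread("raw_top7.png")
f=lambda i:grid(i,375,138,66,80,6)
cv2.imwrite("pics/c8.png",np.hstack([f(a),cv2.convertScaleAbs(f(b),alpha=1.6)]))
s=np.array([p2w("top",u,v,.081)[:2] for u,v in [(372,160),(380,210)]]);print("stop face along",s@EY)
E
```

```text
stop face along [0.47619682 0.47558833]
```

View pics/c8.png

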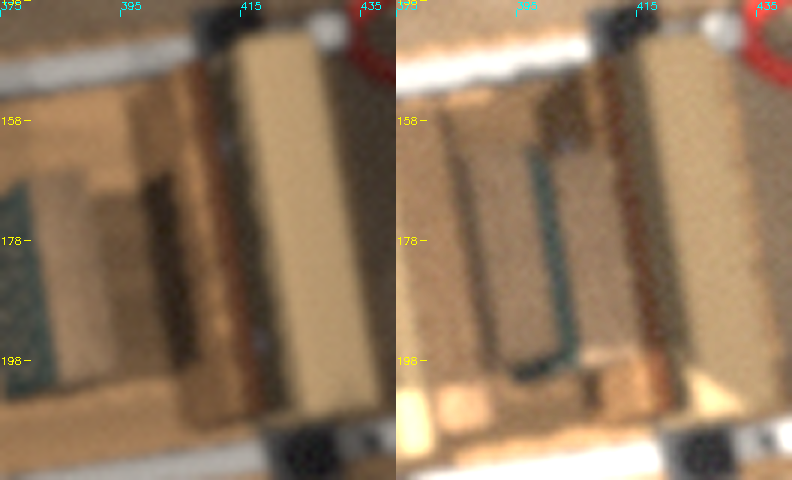

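```bash
python3 - <<'E'
from h import *
a=cv2.imread("raw_top0.png").astype(float);b=cv2.imread("raw_top7.png").astype(float)
def prof(i,r,x0,x1):
    p=i[r-1:r+2,x0:x1].mean(0); return (p[:,2]-p[:,0])/(p.sum(1)+1)
for r in (152,155,203,205):
    x0=400+int((r-150)*.14)
    print(r,x0,"before",(prof(a,r,x0,x0+22)*100).round(0).astype(int));print(r,x0,"after ",(prof(b,r,x0,x0+22)*100).round(0).astype(int))
    print("gb",a[r-1:r+2,x0:x0+22].mean((0,2)).astype(int));print("ga",b[r-1:r+2,x0:x0+22].mean((0,2)).astype(int))
E
```

```text
152 400 before [19 20 21 22 23 23 24 27 27 25 19 16 14 15 15 16 16 16 16 16 16 16]
152 400 after  [16 17 15 16 19 20 21 21 21 23 24 23 19 13 13 14 15 15 16 15 15 16]
gb [ 87  85  85  93 101 101  85  69  63  54  51  48  51  66  92 112 132 148
 155 156 153 153]
ga [ 63  54  51  44  43  48  58  64  58  50  44  44  47  52  54  56  69  84
  95 101 103 102]
155 400 before [22 23 23 23 22 23 23 25 27 25 21 16 15 15 15 16 16 16 16 16 16 16]
155 400 after  [18 18 20 20 20 22 22 23 21 22 24 24 22 16 14 14 15 15 15 16 15 16]
gb [ 86  86  85  88 101 110 101  81  69  60  52  49  49  55  75  98 120 142
 153 155 153 152]
ga [ 44  44  42  41  41  42  52  65  69  59  47  43  44  50  53  54  61  78
  91  98 101 101]
203 407 before [22 22 23 23 22 22 23 23 24 26 26 24 18 15 14 15 15 16 16 16 16 16]
203 407 after  [19 21 22 22 23 22 22 22 23 22 23 26 27 26 19 15 16 16 16 16 16 16]
gb [ 85  85  86  86  88  91  97  95  80  66  59  52  49  49  50  66  88 109
 128 145 149 148]
ga [ 48  56  76  91  94  95  97 101 106 104  90  76  67  59  55  57  79 113
 140 155 156 147]
205 407 before [22 22 23 22 23 23 23 23 22 25 26 24 20 16 15 15 16 16 15 16 16 16]
205 407 after  [19 21 22 22 22 22 22 22 22 22 24 24 25 23 19 16 15 16 16 16 16 16]
gb [ 84  89  89  88  87  89  94  91  82  68  60  56  52  53  58  67  84 101
 119 137 141 138]
ga [ 57  60  74  89  96  97  96  97 101 102  91  79  70  64  60  63  82 107
 131 150 156 152]
```

```bash
python3 -c "
from workcell import workorder,bot
print(workorder.job_done(),bot.observe()['clock'])"
```

```text
the job is handed in; nothing more can be done
the job is handed in; nothing more can be done
```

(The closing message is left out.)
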